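# Click-test the shoe-rack push lights, fit the sound ones and pair them

### The arm

A 7-joint arm with a two-finger parallel gripper is mounted at the origin on the work surface. World frame = base frame: x ahead of the robot, y to its left, z up, the work surface at z = 0. Lengths are in m, angles in rad, forces in N, time in s.
With the tool pointing down it reaches from about 0.35 to 0.9 m from the base axis. Payload 8.1 kg.
Tool frame: the origin (TCP) lies on the front face of the gripper's body, between the roots of the fingers; the fingertips stand 73 mm ahead of it and the grasp point (between the pads) lies 54 mm ahead of it (bot.tcp_to_tips is the distance from the TCP to the fingertips, in m); z points along the fingers, y is the line along which they close (so a half turn about z gives the same grasp; the last joint's range is limited). The gripper opens to 85 mm and grips with 20 to 120 N. Pads are 22 mm wide; open, the fingers measure 114 mm over their backs; the gripper's body (76 mm by 85 mm) begins 54 mm behind the grasp point. The pads swing forward as they close: fully open they stand 13 mm farther back than shut.
Start: joints at [1.225, 0.434, 0.025, 1.573, -0.012, 1.134, -0.075], TCP at [0.15, -0.607, 0.304] pointing down, gripper open.
Joint ranges: [-2.62, 2.62], [-0.44, 2.09], [-1.27, 1.32], [0.08, 2.57], [-1.32, 4.46], [0.12, 2], [-2.74, 2.74]. Speed limits (rad/s): [2.22, 2.22, 3.01, 3.01, 3.14, 3.14, 3.14].

### API

Orientations are given as a rotation vector (axis times angle).
In Python, from rig import bot, eyes, status gives the robot as it stands (bot), with the cameras (eyes) and the readings (status).
- The arm moves only by the tool steer_hand, called after "Call:" as name(argument=value, ...) on one line, values as JSON. Schema: {"type":"object","properties":{"segments":{"type":"array","items":{"type":"object","properties":{"tx":{"type":"number"},"ty":{"type":"number"},"tz":{"type":"number"},"drx":{"type":"number"},"dry":{"type":"number"},"drz":{"type":"number"},"finger_gap":{"type":"number"}},"additionalProperties":false,"required":["finger_gap"]},"minItems":1,"maxItems":20},"only":{"type":"string"},"quiet":{"type":"boolean"},"lines":{"type":"string"}},"required":["segments"],"additionalProperties":false}. segments is a list of rows, 1 to 20 of them, each an object with the fields tx, ty, tz (the shift in fractions of the full range, 1 being 0.3 m), drx, dry, drz (a rotation vector in shares of pi rad (1.0 is pi rad)), finger_gap (the finger opening in m); a field left out counts as zero (the opening has to be given); each row shifts and turns the commanded pose from where the row before left it, along the tool's axes as they then stand; what a row does not reach is not made up. A row lasts 1/12 s, in which the tool goes at most 0.0417 m and 0.125 rad, less where a joint would pass 70% of its speed; a pose out of reach is approached as far as the arm can. The fingers move at their own pace and stop on an object; the grip force is fixed at half the most. Time passes only in rows, so rows that do not move let the fingers close. The tool returns the time, the measured TCP pose, the force, the opening and the grip force at its end. only (a regular expression) keeps the lines of the reply that match it, lines (a string "A,B") keeps lines A to B, and quiet returns only ok. A shift or turn number past 1, either way, is cut back to 1. Input that does not fit is refused with a message, and nothing moves.
- status.state(): the state, without advancing time (a new reading comes with each control period).
- eyes.snapshot(name): name is "side" or "top"; returns the picture (420x560x3 uint8, red, green, blue); there is no depth.
- eyes.camera_params(name): a dict with "fov_y" (degrees; the focal length in pixels is half the picture's height over the tangent of half this angle, whatever the lens; pixels are square), "cx", "cy" (the principal point, pixels), "distortion" ([k1, k2, p1, p2, k3] as OpenCV has them; the pictures are not rectified), "pose" (4x4, takes a point from camera to world coordinates). Camera axes: x right, y up, looking along -z (the intrinsics and any distortion apply to the point x, -y, -z); pixel columns grow to the right and rows downward; lengths in m; the calibration is good to about 2 mm. A picture is of the moment at which its call begins. camera_params takes no time and is no camera call.
- bot.job_done(): hands the job in; it is judged then, once.
The state is a dict: "time": time; "joint_positions": joint angles; "joint_vel": joint speeds; "tau": joint torques, N m; "position": TCP position; "tool_rot": TCP orientation; "wrist_force": force on the tool from outside, world axes, zero at the start; "wrist_torque": the same for the moment, N m; "width": finger opening in m; "gripper_force": force on a finger pad.
Only numpy, scipy, OpenCV 4.12 (cv2) and the standard library are available. Lean on these libraries where they do the work, as an engineer would, in place of code of your own. Each camera call takes 0.05 s, during which the arm holds its last target. There are 200 camera calls.

### The job

Test every push light on the bench by pressing its cap right down and letting go: set those whose cap springs back up aside in the cardboard shoe-box lid, and set each one that stays down, left switched on, cap up and centred on a mounting disc of its own on the shelf board. When all the lights are sorted, press the pairing button on the controller fully down and let it spring back. Leave the shoe trees, door wedge and boot scraper where they are.

Things in the scene. Friction and masses are not known exactly. Their poses are not given: they have to be found in the camera images.
- light_1: a round battery push light, all of the same make: base a grey disc 56 mm across and 22 mm high, with a white push cap 44 mm across standing 9 mm above it (31 mm high in all, cap up); about 0.15 kg; origin at the centre of its underside, z up out of the cap. Grip it by the base. May be absent
- light_1_cap (a joint): how far its cap is pushed down, m: 0 up, 0.007 fully down (takes about 4.5 N). A sound light's cap snaps over half way and stays down at 0.007 (2 mm proud of the base), on; it is push-on, pull-off: pushing again changes nothing. A failed light's cap springs back when let go, to about 0.0015 (it drags a little and stays there). Until pushed they look alike
- light_2: a round battery push light, all of the same make: base a grey disc 56 mm across and 22 mm high, with a white push cap 44 mm across standing 9 mm above it (31 mm high in all, cap up); about 0.15 kg; origin at the centre of its underside, z up out of the cap. Grip it by the base. May be absent
- light_2_cap (a joint): how far its cap is pushed down, m: 0 up, 0.007 fully down (takes about 4.5 N). A sound light's cap snaps over half way and stays down at 0.007 (2 mm proud of the base), on; it is push-on, pull-off: pushing again changes nothing. A failed light's cap springs back when let go, to about 0.0015 (it drags a little and stays there). Until pushed they look alike
- light_3: a round battery push light, all of the same make: base a grey disc 56 mm across and 22 mm high, with a white push cap 44 mm across standing 9 mm above it (31 mm high in all, cap up); about 0.15 kg; origin at the centre of its underside, z up out of the cap. Grip it by the base. May be absent
- light_3_cap (a joint): how far its cap is pushed down, m: 0 up, 0.007 fully down (takes about 4.5 N). A sound light's cap snaps over half way and stays down at 0.007 (2 mm proud of the base), on; it is push-on, pull-off: pushing again changes nothing. A failed light's cap springs back when let go, to about 0.0015 (it drags a little and stays there). Until pushed they look alike
- light_4: a round battery push light, all of the same make: base a grey disc 56 mm across and 22 mm high, with a white push cap 44 mm across standing 9 mm above it (31 mm high in all, cap up); about 0.15 kg; origin at the centre of its underside, z up out of the cap. Grip it by the base. May be absent
- light_4_cap (a joint): how far its cap is pushed down, m: 0 up, 0.007 fully down (takes about 4.5 N). A sound light's cap snaps over half way and stays down at 0.007 (2 mm proud of the base), on; it is push-on, pull-off: pushing again changes nothing. A failed light's cap springs back when let go, to about 0.0015 (it drags a little and stays there). Until pushed they look alike
- light_5: a round battery push light, all of the same make: base a grey disc 56 mm across and 22 mm high, with a white push cap 44 mm across standing 9 mm above it (31 mm high in all, cap up); about 0.15 kg; origin at the centre of its underside, z up out of the cap. Grip it by the base. May be absent
- light_5_cap (a joint): how far its cap is pushed down, m: 0 up, 0.007 fully down (takes about 4.5 N). A sound light's cap snaps over half way and stays down at 0.007 (2 mm proud of the base), on; it is push-on, pull-off: pushing again changes nothing. A failed light's cap springs back when let go, to about 0.0015 (it drags a little and stays there). Until pushed they look alike
- light_6: a round battery push light, all of the same make: base a grey disc 56 mm across and 22 mm high, with a white push cap 44 mm across standing 9 mm above it (31 mm high in all, cap up); about 0.15 kg; origin at the centre of its underside, z up out of the cap. Grip it by the base. May be absent
- light_6_cap (a joint): how far its cap is pushed down, m: 0 up, 0.007 fully down (takes about 4.5 N). A sound light's cap snaps over half way and stays down at 0.007 (2 mm proud of the base), on; it is push-on, pull-off: pushing again changes nothing. A failed light's cap springs back when let go, to about 0.0015 (it drags a little and stays there). Until pushed they look alike
- disc_1 (a point): centre of a flat steel mounting disc, 44 mm across, let in flush with the upper face of the shelf board; the face is 18 mm above the bench. A light rests on it, cap up; the disc does not pull it into place
- disc_2 (a point): centre of a flat steel mounting disc, 44 mm across, let in flush with the upper face of the shelf board; the face is 18 mm above the bench. A light rests on it, cap up; the disc does not pull it into place
- disc_3 (a point): centre of a flat steel mounting disc, 44 mm across, let in flush with the upper face of the shelf board; the face is 18 mm above the bench. A light rests on it, cap up; the disc does not pull it into place
- disc_4 (a point): centre of a flat steel mounting disc, 44 mm across, let in flush with the upper face of the shelf board; the face is 18 mm above the bench. A light rests on it, cap up; the disc does not pull it into place
- board: brown bamboo shelf board of the rack, lying underside up and fixed, 130 mm (its x) by 500 mm (its y) by 18 mm, with four mounting discs in a row along its middle, 125 mm apart; origin at the centre of its lower face
- lid: open cardboard shoe-box lid for the failures, lying hollow side up and fixed: 230 mm (its x) by 160 mm (its y) outside, walls 4 mm thick and 35 mm high, floor 4 mm thick; origin at the centre of its underside
- pair_button_top (a point): centre of the top face of the black pairing button (28 mm across); moves with it; 46 mm above the bench when up. It stands on the white light controller, a fixed box 70 mm (this point's x) by 100 mm (its y) by 24 mm high, whose middle lies 15 mm from the button towards its +y
- pair_button (a joint): how far the pairing button is pushed down, m: 0 up, 0.006 fully down (takes about 4.5 N); it springs back up
- shoe_tree_1: red cedar shoe tree with a brass hook, 250 mm long (its x), 72 mm wide, 76 mm high, lying loose; bystander; origin under its middle
- shoe_tree_2: red cedar shoe tree with a brass hook, 250 mm long (its x), 72 mm wide, 76 mm high, lying loose; bystander; origin under its middle
- door_wedge: black hard rubber door wedge, 120 mm (its x) by 44 mm by 32 mm, lying loose; bystander; origin under its middle
- scraper_plate: galvanised boot scraper: plate 120 mm (its x) by 200 mm (its y) with an upright blade, 45 mm high in all, lying loose; bystander; origin under its middle

How it is judged:
By the outcome, as a careful person would: the job done as asked, in the order asked, and still so for the second after the job is handed in, with the robot touching nothing.
Of light_1, light_3, light_4, light_6 only 3 to 4 are there at a start; the rules pass over those that are not, and their reading is None.
Of light_2, light_5 only 1 to 2 are there at a start; the rules pass over those that are not, and their reading is None.
At some moment in a run one of light_1, light_2, light_3, light_4, light_5, light_6 may be knocked a few centimetres aside while the robot is not near it.
Once in a run the grip may slacken for a moment while it holds something.
It also fails if it takes over 210 s, if anything falls off the work surface, if the arm or the gripper's body presses on something with over 40 N, if the wrist force passes 120 N, or if a joint passes its speed limit or range.

## Working session

There is one attempt and no reset: what is moved stays moved. The work goes in short steps, Python scripts to look and compute and a tool call to move; the robot and the scene stay as the last step left them, time stands still between calls to the robot, and variables do not carry over. Pictures are saved under pics/ and viewed, at most 14 in all, crops included, and the job is handed in when it is done.

```bash
ls; mkdir -p pics
```

Create h.py:
```python
import numpy as np, cv2
from rig import bot, eyes, status
from scipy.spatial.transform import Rotation as R
def save(n,f):
    im=eyes.snapshot(n); cv2.imwrite('pics/'+f,im[:,:,::-1]); return im
def K(n):
    p=eyes.camera_params(n); f=210/np.tan(np.radians(p['fov_y'])/2)
    return np.array([[f,0,p['cx']],[0,f,p['cy']],[0,0,1.]]),np.array(p['distortion'],float),np.array(p['pose'])
def px2w(n,uv,z):
    k,d,T=K(n); q=cv2.undistortPoints(np.array(uv,float).reshape(-1,1,2),k,d).reshape(-1,2)
    r=np.c_[q[:,0],-q[:,1],-np.ones(len(q))]@T[:3,:3].T; o=T[:3,3]
    return o+r*((z-o[2])/r[:,2])[:,None]
def w2px(n,X):
    k,d,T=K(n); c=(np.atleast_2d(X)-T[:3,3])@T[:3,:3]; c=c*[1,-1,-1]
    return cv2.projectPoints(c,np.zeros(3),np.zeros(3),k,d)[0].reshape(-1,2)
```

Run:
```python
from h import *
a=save('top','t0.png');b=save('side','s0.png')
for n in('top','side'):print(eyes.camera_params(n))
s=status.state();print(s);print(R.from_rotvec(s['tool_rot']).as_matrix().round(3))
```

```text
pics
rig.py
{'fov_y': 53.15524373154137, 'cx': 278.16753750304827, 'cy': 206.32567873724412, 'distortion': array([-0.03912307,  0.        ,  0.        ,  0.        ,  0.        ]), 'pose': array([[-0.02484168,  0.98662999, -0.16107189,  0.39698457],
       [-0.9996903 , -0.02475603,  0.00253894,  0.01956855],
       [-0.00148251,  0.16108508,  0.98693941,  1.05004676],
       [ 0.        ,  0.        ,  0.        ,  1.        ]])}
{'fov_y': 48.33424527828021, 'cx': 275.9737654680383, 'cy': 214.76333192880082, 'distortion': array([-0.15680461,  0.        ,  0.        ,  0.        ,  0.        ]), 'pose': array([[-0.88873613,  0.28588988, -0.35835049,  0.09319571],
       [-0.45829586, -0.57223151,  0.68008529,  0.92527685],
       [-0.01062994,  0.76864691,  0.63958496,  0.89106431],
       [ 0.        ,  0.        ,  0.        ,  1.        ]])}
{'time': 0.1, 'joint_positions': array([ 1.22542029,  0.43515297,  0.02495097,  1.57398744, -0.01162794,
        1.13398486, -0.07509419]), 'joint_vel': array([-0.00097624, -0.00279817,  0.00080456, -0.0017778 ,  0.00104955,
       -0.0013253 ,  0.00064349]), 'tau': array([ 4.38095623e-03, -6.71750951e+01,  1.02893595e+00, -3.16901529e+01,
        1.59395405e-02,  7.12907058e-03, -7.41299323e-05]), 'position': array([ 0.15014571, -0.60634768,  0.30321152]), 'tool_rot': array([-3.11713233e+00, -3.80165477e-01,  4.06676521e-04]), 'wrist_force': array([ 0.42995817, -0.14896911, -0.31271545]), 'wrist_torque': array([ 0.01984288, -0.05022055,  0.01548556]), 'gripper_force': 0.0, 'width': 0.08518455807367345}
[[ 0.971  0.24  -0.   ]
 [ 0.24  -0.971  0.001]
 [-0.    -0.001 -1.   ]]
```

View pics/t0.png

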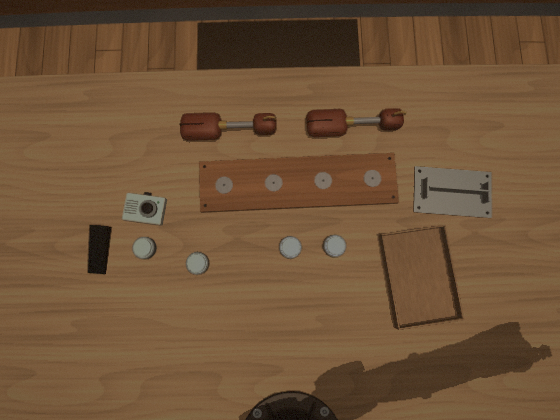

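View pics/s0.png

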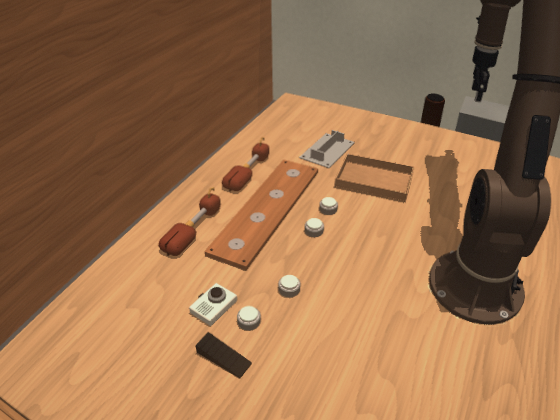

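The top view shows four lights near (144,248), (197,263), (290,247) and (335,246). The discs are at (224,185), (274,183), (323,181) and (372,178), the button at (148,209), and the lid around (420,277). Next I'll measure them.

Add to h.py:
```python
def blobs(n,im,pts,r=16,smax=60,vmin=0.62):
    """centroid of pale blob near each pixel"""
    out=[]
    hsv=cv2.cvtColor(im,cv2.COLOR_RGB2HSV)
    for u,v in pts:
        u0,v0=int(u)-r,int(v)-r
        c=hsv[v0:v0+2*r,u0:u0+2*r].astype(int)
        m=((c[:,:,1]<smax)&(c[:,:,2]>vmin*255)).astype(np.uint8)
        k,l,st,ce=cv2.connectedComponentsWithStats(m)
        if k<2: out.append((np.nan,np.nan,0,0,0));continue
        i=1+np.argmax(st[1:,4]); out.append((ce[i][0]+u0,ce[i][1]+v0,st[i,2],st[i,3],st[i,4]))
    return np.array(out)
```

Run:
```python
from h import *
a=cv2.imread('pics/t0.png')[:,:,::-1];b=cv2.imread('pics/s0.png')[:,:,::-1]
L=[(144,248),(197,263),(290,247),(335,246)]; S=[(249,317),(289,285),(314,227),(329,205)]
for n,im,P in(('top',a,L),('side',b,S)):
    q=blobs(n,im,P);print(q.round(1));print(px2w(n,q[:,:2],.031).round(4))
D=[(224,185),(274,183),(323,181),(372,178)];DS=[(236,244),(257.5,217.5),(277,194.5),(293,173)]
for n,im,P in(('top',a,D),('side',b,DS)):
    q=blobs(n,im,P,13,70,.3);print(q.round(1));print(px2w(n,q[:,:2],.018).round(4))
print('btn',px2w('top',[(148,209)],.046),px2w('side',[(217,294)],.046))
print('lid top corners',px2w('top',[(378,234),(443,227),(461,317),(397,328)],.035).round(3))
top=cv2.resize(a[130:345,80:280],None,fx=2.7,fy=2.7,interpolation=cv2.INTER_CUBIC)
cv2.imwrite('pics/c1.png',top[:,:,::-1])
```

```text
[[nan nan  0.  0.  0.]
 [nan nan  0.  0.  0.]
 [nan nan  0.  0.  0.]
 [nan nan  0.  0.  0.]]
[[nan nan nan]
 [nan nan nan]
 [nan nan nan]
 [nan nan nan]]
[[248.3 314.4  22.   18.  274. ]
 [289.1 282.   21.   16.  222. ]
 [314.3 223.4  17.   13.  137. ]
 [328.7 201.8  17.   12.  114. ]]
[[ 0.4676  0.3581  0.031 ]
 [ 0.4279  0.2257  0.031 ]
 [ 0.4613 -0.0037  0.031 ]
 [ 0.4626 -0.113   0.031 ]]
[[223.6 184.6  16.   16.  208. ]
 [273.3 182.4  17.   16.  211. ]
 [322.7 180.1  17.   17.  209. ]
 [372.  177.8  17.   17.  212. ]]
[[ 0.6243  0.1528  0.018 ]
 [ 0.6267  0.0277  0.018 ]
 [ 0.6296 -0.0968  0.018 ]
 [ 0.6324 -0.2215  0.018 ]]
[[235.8 243.6  15.   10.  122. ]
 [257.2 217.1  14.    9.   96. ]
 [276.1 193.5  13.    8.   79. ]
 [292.7 172.7  12.    7.   63. ]]
[[ 0.624   0.1548  0.018 ]
 [ 0.6264  0.0305  0.018 ]
 [ 0.6292 -0.0945  0.018 ]
 [ 0.6318 -0.2188  0.018 ]]
btn [[0.56220078 0.33353635 0.046     ]] [[0.55718479 0.34929854 0.046     ]]
lid top corners [[ 0.488 -0.224  0.035]
 [ 0.501 -0.385  0.035]
 [ 0.286 -0.41   0.035]
 [ 0.266 -0.255  0.035]]
```

View pics/c1.png

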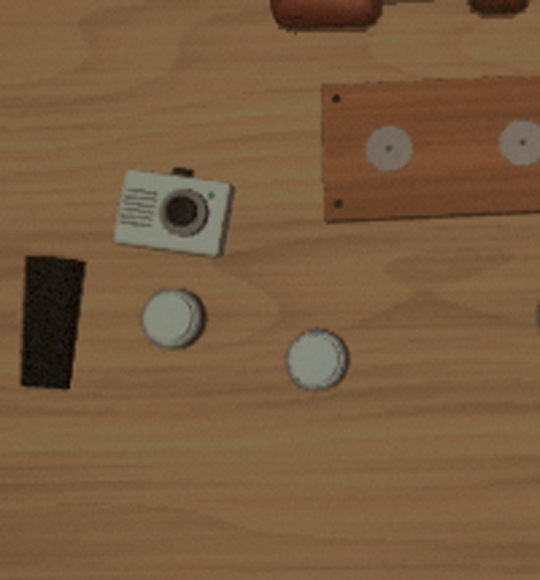

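The crop shows the two left lights, with the button's black top at about (147.4,208.1) in the full picture. The lights are darker than my threshold in the top view, so I'll lower it.

Run:
```python
from h import *
a=cv2.imread('pics/t0.png')[:,:,::-1];b=cv2.imread('pics/s0.png')[:,:,::-1]
L=[(144,248),(197,263),(290,247),(335,246)]
hsv=cv2.cvtColor(a,cv2.COLOR_RGB2HSV);print(hsv[248,130:160,1:].tolist())
for v in(.45,.5,.55):
    q=blobs('top',a,L,16,60,v);print(q.round(1).tolist());print(px2w('top',q[:,:2],.031).round(4).tolist())
g=[[.564,.3345,.046]];print(w2px('side',g))
for n,im,(u,v) in(('top',a,(147,208)),('side',b,(217,294))):
    c=im[v-12:v+12,u-12:u+12].max(2); m=(c<75).astype(np.uint8)
    k,l,st,ce=cv2.connectedComponentsWithStats(m)
    for i in range(1,k):
        if st[i,4]>15: q=ce[i]+[u-12,v-12];print(n,q,st[i],px2w(n,[q],.046).round(4))
cv2.imwrite('pics/c2.png',np.hstack([cv2.resize(b[270:345,180:300],None,fx=4,fy=4,interpolation=cv2.INTER_CUBIC)])[:,:,::-1])
```

```text
[[131, 125], [118, 121], [76, 107], [32, 121], [30, 136], [30, 136], [28, 136], [30, 137], [30, 136], [28, 135], [28, 138], [28, 136], [26, 136], [26, 136], [26, 137], [28, 137], [24, 136], [26, 138], [24, 136], [24, 138], [34, 113], [34, 104], [29, 114], [43, 96], [71, 54], [64, 44], [108, 66], [125, 116], [123, 122], [123, 124]]
[[141.6, 247.2, 19.0, 20.0, 268.0], [196.0, 262.7, 19.0, 19.0, 283.0], [290.2, 246.7, 21.0, 20.0, 308.0], [335.2, 245.4, 21.0, 20.0, 295.0]]
[[0.4709, 0.3517, 0.031], [0.4304, 0.2186, 0.031], [0.4636, -0.0098, 0.031], [0.4639, -0.1189, 0.031]]
[[141.5, 247.0, 16.0, 19.0, 224.0], [195.5, 262.6, 18.0, 18.0, 236.0], [290.5, 246.7, 19.0, 19.0, 251.0], [335.7, 245.3, 17.0, 20.0, 240.0]]
[[0.4713, 0.3519, 0.031], [0.4306, 0.2198, 0.031], [0.4635, -0.0104, 0.031], [0.4641, -0.1201, 0.031]]
[[nan, nan, 0.0, 0.0, 0.0], [nan, nan, 0.0, 0.0, 0.0], [nan, nan, 0.0, 0.0, 0.0], [nan, nan, 0.0, 0.0, 0.0]]
[[nan, nan, nan], [nan, nan, nan], [nan, nan, nan], [nan, nan, nan]]
[[217.92826907 288.80087678]]
top [146.49166667 207.65833333] [  6   6  12  12 120] [[0.5656 0.3373 0.046 ]]
side [215.89655172 292.06896552] [ 6  6 11  9 87] [[0.5628 0.3454 0.046 ]]
```

View pics/c2.png

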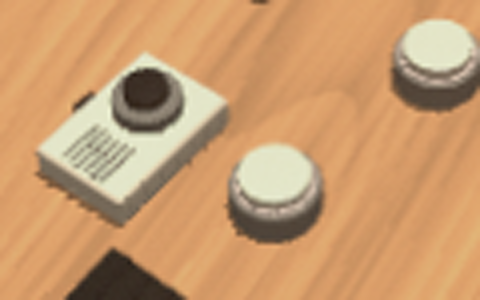

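Estimated positions:

| Thing | x (m) | y (m) |
|---|---|---|
| Light A | .470 | .353 |
| Light B | .429 | .2205 |
| Light C | .463 | -.009 |
| Light D | .4635 | -.118 |
| Disc 1 | .624 | .154 |
| Disc 2 | .6266 | .029 |
| Disc 3 | .6294 | -.096 |
| Disc 4 | .632 | -.220 |

I'll square the tool and go over D with the fingers closed.

Careful with the scale: shifts go in shares of 0.3 m and turns go in shares of pi rad. That gives: -0.0305 m / 0.3 = -0.1017, 0.0196 m / 0.3 = 0.0653, 0.121 rad / 3.1416 = 0.0385.

Call:
steer_hand(segments=[{"drz": 0.0385, "finger_gap": 0}, {"drz": 0.0385, "finger_gap": 0}, {"tx": 0.0653, "ty": -0.1017, "finger_gap": 0}, {"tx": 0.0653, "ty": -0.1017, "finger_gap": 0}, {"tx": 0.0653, "ty": -0.1017, "finger_gap": 0}, {"tx": 0.0653, "ty": -0.1017, "finger_gap": 0}, {"tx": 0.0653, "ty": -0.1017, "finger_gap": 0}, {"tx": 0.0653, "ty": -0.1017, "finger_gap": 0}, {"tx": 0.0653, "ty": -0.1017, "finger_gap": 0}, {"tx": 0.0653, "ty": -0.1017, "finger_gap": 0}, {"tx": 0.0653, "ty": -0.1017, "finger_gap": 0}, {"tx": 0.0653, "ty": -0.1017, "finger_gap": 0}, {"tx": 0.0653, "ty": -0.1017, "finger_gap": 0}, {"tx": 0.0653, "ty": -0.1017, "finger_gap": 0}, {"tx": 0.0653, "ty": -0.1017, "finger_gap": 0}, {"tx": 0.0653, "ty": -0.1017, "finger_gap": 0}, {"tx": 0.0653, "ty": -0.1017, "finger_gap": 0}, {"tx": 0.0653, "ty": -0.1017, "finger_gap": 0}, {"finger_gap": 0}])

```text
time: 1.68
position: [0.4666, -0.1115, 0.304]
tool_rot: [-3.138, -0.015, -0.003]
wrist_force: [0.9, 0.7, -0.1]
width: 0.0001
gripper_force: 0.0
```

```bash
python3 -c "
from h import *
s=status.state();print(s['time'],s['position'],R.from_rotvec(s['tool_rot']).as_matrix().round(3),s['wrist_force'],bot.tcp_to_tips)"
```

```text
1.6833 [ 0.46664464 -0.11151713  0.30402408] [[ 1.     0.01   0.002]
 [ 0.01  -1.     0.003]
 [ 0.002 -0.003 -1.   ]] [ 0.92604287  0.70867658 -0.11112512] 0.0726
```

Converted, 0.036 m / 0.3 = 0.12, 0.0065 m / 0.3 = 0.0217.

Call:
steer_hand(segments=[{"tx": -0.01, "ty": 0.0217, "tz": 0.12, "finger_gap": 0}, {"tz": 0.12, "finger_gap": 0}, {"tz": 0.12, "finger_gap": 0}, {"tz": 0.12, "finger_gap": 0}, {"tz": 0.12, "finger_gap": 0}, {"tz": 0.0167, "finger_gap": 0}, {"finger_gap": 0}, {"finger_gap": 0}])

```text
time: 2.35
position: [0.4609, -0.1251, 0.1199]
tool_rot: [3.141, 0.001, 0.0]
wrist_force: [0.4, -0.3, 0.3]
width: -0.0
gripper_force: 0.0
```

Call:
steer_hand(segments=[{"tz": 0.02, "finger_gap": 0}, {"tz": 0.01, "finger_gap": 0}, {"tz": 0.01, "finger_gap": 0}, {"tz": 0.0067, "finger_gap": 0}, {"tz": 0.0033, "finger_gap": 0}, {"finger_gap": 0}, {"finger_gap": 0}])

```text
time: 2.93
position: [0.4605, -0.125, 0.104]
tool_rot: [3.142, 0.001, 0.0]
wrist_force: [0.4, -0.5, 0.5]
width: -0.0001
gripper_force: 0.0
```

Converted, -0.007 m / 0.3 = -0.0233, 0.003 m / 0.3 = 0.01.

Call:
steer_hand(segments=[{"tx": 0.01, "ty": -0.0233, "tz": -0.0133, "finger_gap": 0}, {"finger_gap": 0}, {"tz": 0.0133, "finger_gap": 0}, {"tz": 0.0067, "finger_gap": 0}, {"tz": 0.0067, "finger_gap": 0}, {"finger_gap": 0}])

```text
time: 3.43
position: [0.4636, -0.1179, 0.0996]
tool_rot: [-3.141, -0.001, -0.0]
wrist_force: [0.5, -1.0, 0.7]
width: -0.0
gripper_force: 0.6
```

Call:
steer_hand(segments=[{"tz": 0.0067, "finger_gap": 0}, {"tz": 0.0033, "finger_gap": 0}, {"finger_gap": 0}, {"finger_gap": 0}])

```text
time: 3.77
position: [0.4636, -0.1179, 0.0969]
tool_rot: [-3.142, -0.001, -0.0]
wrist_force: [0.5, 1.4, 2.5]
width: 0.0002
gripper_force: 1.3
```

Call:
steer_hand(segments=[{"tz": 0.0033, "finger_gap": 0}, {"tz": 0.0033, "finger_gap": 0}, {"finger_gap": 0}, {"finger_gap": 0}])

```text
time: 4.1
position: [0.4636, -0.1179, 0.0964]
tool_rot: [3.141, 0.001, 0.001]
wrist_force: [-6.0, 3.4, 29.4]
width: 0.0002
gripper_force: 15.0
```

Fully down at TCP z .0966. Now I'll lift 20 mm, then probe to z≈.100 and look.

Converted, -0.01 m / 0.3 = -0.0333.

Call:
steer_hand(segments=[{"tz": -0.0333, "finger_gap": 0}, {"tz": -0.0333, "finger_gap": 0}, {"finger_gap": 0}])

```text
time: 4.35
position: [0.464, -0.1183, 0.1163]
tool_rot: [3.141, 0.001, 0.003]
wrist_force: [-1.0, -0.5, 0.3]
width: -0.0
gripper_force: 0.0
```

Call:
steer_hand(segments=[{"tz": 0.0333, "finger_gap": 0}, {"tz": 0.02, "finger_gap": 0}, {"finger_gap": 0}, {"finger_gap": 0}, {"finger_gap": 0}])

```text
time: 4.77
position: [0.4632, -0.118, 0.0984]
tool_rot: [-3.142, -0.001, 0.002]
wrist_force: [0.0, -0.6, 2.2]
width: -0.0003
gripper_force: 0.9
```

Call:
steer_hand(segments=[{"tz": -0.1, "finger_gap": 0}, {"tz": -0.1, "finger_gap": 0}, {"ty": -0.0667, "tz": -0.0333, "finger_gap": 0}, {"ty": -0.1, "finger_gap": 0}, {"ty": -0.1, "finger_gap": 0}, {"ty": -0.1, "finger_gap": 0}, {"finger_gap": 0}, {"finger_gap": 0}])

```text
time: 5.43
position: [0.4629, -0.0061, 0.1688]
tool_rot: [-3.141, -0.008, 0.001]
wrist_force: [0.2, -0.9, 0.7]
width: -0.0
gripper_force: 0.0
```

Run:
```python
from h import *
b=save('side','s1.png');a=save('top','t1.png')
for u,v in [(249,317),(289,285),(314,227),(329,205)]: print(b[v-3,u],)
cv2.imwrite('pics/c3.png',np.hstack([cv2.resize(b[180:250,290:360],None,fx=5,fy=5,interpolation=cv2.INTER_CUBIC),cv2.resize(a[215:285,285:355],None,fx=5,fy=5,interpolation=cv2.INTER_CUBIC)])[:,:,::-1])
```

```text
[235 237 212]
[235 236 210]
[164 146 123]
[235 236 210]
```

View pics/c3.png

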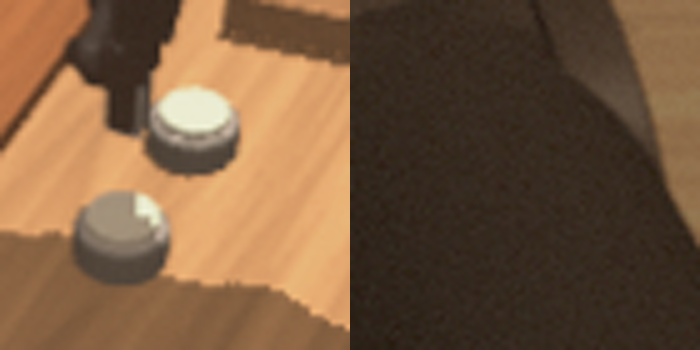

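D pushes back (2.2 N at 2 mm above bottom) and still stands proud, so it failed. Next is C.

Converted, 0.03 m / 0.3 = 0.1, 0.004 m / 0.3 = 0.0133.

Call:
steer_hand(segments=[{"ty": 0.0033, "tz": 0.1, "finger_gap": 0}, {"tz": 0.1, "finger_gap": 0}, {"finger_gap": 0}, {"tz": 0.0133, "finger_gap": 0}, {"tz": 0.01, "finger_gap": 0}, {"tz": 0.01, "finger_gap": 0}, {"tz": 0.005, "finger_gap": 0}, {"finger_gap": 0}, {"finger_gap": 0}])

```text
time: 6.28
position: [0.4638, -0.0089, 0.098]
tool_rot: [-3.142, -0.001, -0.002]
wrist_force: [0.1, -0.7, -0.2]
width: 0.0001
gripper_force: 0.0
```

Call:
steer_hand(segments=[{"tz": 0.0033, "finger_gap": 0}, {"finger_gap": 0}, {"finger_gap": 0}])

```text
time: 6.53
position: [0.4638, -0.0089, 0.0967]
tool_rot: [-3.142, -0.001, -0.001]
wrist_force: [0.2, 0.2, 2.1]
width: -0.0
gripper_force: 1.4
```

Converted, 0.001 m / 0.3 = 0.0033.

Call:
steer_hand(segments=[{"tz": 0.0033, "finger_gap": 0}, {"finger_gap": 0}, {"finger_gap": 0}])

```text
time: 6.78
position: [0.4638, -0.0089, 0.0965]
tool_rot: [3.141, 0.001, 0.002]
wrist_force: [-3.7, -1.1, 19.7]
width: 0.0003
gripper_force: 10.0
```

Call:
steer_hand(segments=[{"tz": -0.04, "finger_gap": 0}, {"tz": -0.0067, "finger_gap": 0}, {"finger_gap": 0}, {"tz": 0.0267, "finger_gap": 0}, {"tz": 0.0117, "finger_gap": 0}, {"finger_gap": 0}, {"finger_gap": 0}])

```text
time: 7.37
position: [0.4629, -0.009, 0.0969]
tool_rot: [3.141, 0.001, -0.003]
wrist_force: [0.1, -0.5, -0.7]
width: -0.0
gripper_force: 0.0
```

Call:
steer_hand(segments=[{"tz": -0.1, "finger_gap": 0}, {"tz": -0.1, "finger_gap": 0}, {"tx": -0.0067, "ty": -0.1, "finger_gap": 0}, {"tx": -0.0133, "ty": -0.1, "finger_gap": 0}, {"tx": -0.0133, "ty": -0.1, "finger_gap": 0}, {"tx": -0.0133, "ty": -0.1, "finger_gap": 0}, {"tx": -0.0133, "ty": -0.1, "finger_gap": 0}, {"tx": -0.0133, "ty": -0.1, "finger_gap": 0}, {"tx": -0.0133, "ty": -0.1, "finger_gap": 0}, {"tx": -0.0267, "ty": -0.065, "finger_gap": 0}, {"finger_gap": 0}, {"finger_gap": 0}, {"finger_gap": 0}])

```text
time: 8.45
position: [0.4291, 0.2196, 0.1572]
tool_rot: [3.14, 0.001, -0.002]
wrist_force: [-0.1, -0.5, -0.2]
width: -0.0002
gripper_force: 0.0
```

C gives no force at .0969, so it is latched and sound. Now B.

Converted, 0.025 m / 0.3 = 0.0833, 0.0035 m / 0.3 = 0.0117.

Call:
steer_hand(segments=[{"tz": 0.0833, "finger_gap": 0}, {"tz": 0.0833, "finger_gap": 0}, {"finger_gap": 0}, {"tz": 0.01, "finger_gap": 0}, {"tz": 0.01, "finger_gap": 0}, {"tz": 0.0117, "finger_gap": 0}, {"finger_gap": 0}, {"finger_gap": 0}])

```text
time: 9.12
position: [0.4296, 0.2206, 0.0989]
tool_rot: [-3.141, -0.001, -0.001]
wrist_force: [-0.1, 0.4, -0.3]
width: 0.0002
gripper_force: 0.0
```

Call:
steer_hand(segments=[{"tz": 0.0033, "finger_gap": 0}, {"tz": 0.0033, "finger_gap": 0}, {"finger_gap": 0}, {"finger_gap": 0}])

```text
time: 9.45
position: [0.4295, 0.2207, 0.0967]
tool_rot: [-3.141, -0.001, -0.001]
wrist_force: [-1.3, -0.4, 3.6]
width: -0.0
gripper_force: 1.9
```

Converted, 0.001 m / 0.3 = 0.0033.

Call:
steer_hand(segments=[{"tz": 0.0033, "finger_gap": 0}, {"finger_gap": 0}, {"finger_gap": 0}])

```text
time: 9.7
position: [0.4295, 0.2207, 0.0965]
tool_rot: [-3.141, -0.001, -0.002]
wrist_force: [-4.0, -2.2, 18.5]
width: -0.0001
gripper_force: 9.8
```

Call:
steer_hand(segments=[{"tz": -0.04, "finger_gap": 0}, {"tz": -0.0067, "finger_gap": 0}, {"finger_gap": 0}, {"tz": 0.0267, "finger_gap": 0}, {"tz": 0.0117, "finger_gap": 0}, {"finger_gap": 0}, {"finger_gap": 0}])

```text
time: 10.28
position: [0.4288, 0.2203, 0.0969]
tool_rot: [3.141, 0.001, -0.002]
wrist_force: [0.3, 0.0, 0.1]
width: 0.0002
gripper_force: 0.0
```

Call:
steer_hand(segments=[{"tz": -0.1, "finger_gap": 0}, {"tz": -0.1, "finger_gap": 0}, {"tx": 0.027, "ty": -0.0883, "finger_gap": 0}, {"tx": 0.027, "ty": -0.0883, "finger_gap": 0}, {"tx": 0.027, "ty": -0.0883, "finger_gap": 0}, {"tx": 0.027, "ty": -0.0883, "finger_gap": 0}, {"tx": 0.027, "ty": -0.0883, "finger_gap": 0}, {"finger_gap": 0}, {"finger_gap": 0}, {"tz": 0.0833, "finger_gap": 0}, {"tz": 0.0833, "finger_gap": 0}, {"finger_gap": 0}, {"tz": 0.01, "finger_gap": 0}, {"tz": 0.01, "finger_gap": 0}, {"tz": 0.005, "finger_gap": 0}, {"finger_gap": 0}, {"finger_gap": 0}])

```text
time: 11.7
position: [0.47, 0.3531, 0.1012]
tool_rot: [-3.141, -0.001, -0.001]
wrist_force: [-0.2, -0.5, 0.2]
width: -0.0002
gripper_force: 0.4
```

Call:
steer_hand(segments=[{"tz": 0.0033, "finger_gap": 0}, {"tz": 0.0033, "finger_gap": 0}, {"finger_gap": 0}, {"finger_gap": 0}])

```text
time: 12.03
position: [0.4696, 0.3531, 0.0984]
tool_rot: [-3.142, -0.001, 0.0]
wrist_force: [-0.7, 0.0, 0.9]
width: -0.0001
gripper_force: 0.0
```

Converted, 0.001 m / 0.3 = 0.0033.

Call:
steer_hand(segments=[{"tz": 0.0033, "finger_gap": 0}, {"tz": 0.0033, "finger_gap": 0}, {"tz": 0.0033, "finger_gap": 0}, {"finger_gap": 0}, {"finger_gap": 0}])

```text
time: 12.45
position: [0.4697, 0.3532, 0.0966]
tool_rot: [-3.141, -0.001, -0.001]
wrist_force: [-3.6, -2.7, 15.2]
width: 0.0001
gripper_force: 7.8
```

Call:
steer_hand(segments=[{"tz": -0.04, "finger_gap": 0}, {"tz": -0.0067, "finger_gap": 0}, {"finger_gap": 0}, {"tz": 0.0267, "finger_gap": 0}, {"tz": 0.01, "finger_gap": 0}, {"finger_gap": 0}, {"finger_gap": 0}])

```text
time: 13.03
position: [0.4693, 0.3528, 0.0975]
tool_rot: [3.141, 0.001, -0.002]
wrist_force: [0.8, 0.0, 1.1]
width: -0.0003
gripper_force: 0.0
```

Call:
steer_hand(segments=[{"tz": -0.1, "finger_gap": 0}, {"tz": -0.1333, "finger_gap": 0}, {"ty": 0.1333, "tz": -0.1333, "finger_gap": 0}, {"ty": 0.1333, "tz": -0.1, "finger_gap": 0}, {"ty": 0.1333, "finger_gap": 0.085}, {"ty": 0.1333, "finger_gap": 0.085}, {"ty": 0.1333, "finger_gap": 0.085}, {"ty": 0.1333, "finger_gap": 0.085}, {"ty": 0.1333, "finger_gap": 0.085}, {"ty": 0.1333, "finger_gap": 0.085}, {"ty": 0.1333, "finger_gap": 0.085}, {"ty": 0.1333, "finger_gap": 0.085}, {"ty": 0.1333, "finger_gap": 0.085}, {"ty": 0.1333, "finger_gap": 0.085}, {"ty": 0.1333, "finger_gap": 0.085}, {"ty": 0.1333, "finger_gap": 0.085}, {"ty": 0.1333, "finger_gap": 0.085}, {"finger_gap": 0.085}, {"finger_gap": 0.085}, {"finger_gap": 0.085}])

```text
time: 14.7
position: [0.4699, -0.2292, 0.2225]
tool_rot: [-3.141, -0.001, 0.001]
wrist_force: [0.2, 0.5, -0.6]
width: 0.085
gripper_force: 0.0
```

Run:
```python
from h import *
b=save('side','s2.png');a=save('top','t2.png')
L=[(144,248),(197,263),(290,247),(335,246)]; S=[(249,317),(289,285),(314,227),(329,205)]
for n,im,P,v in(('top',a,L,.47),('side',b,S,.62)):
    q=blobs(n,im,P,16,60,v);print(q.round(1).tolist());print(px2w(n,q[:,:2],.031).round(4).tolist())
```

```text
[[142.4, 247.3, 20.0, 20.0, 316.0], [196.2, 262.7, 21.0, 21.0, 325.0], [290.2, 246.7, 21.0, 21.0, 337.0], [326.0, 242.5, 1.0, 2.0, 2.0]]
[[0.4705, 0.3497, 0.031], [0.4304, 0.2181, 0.031], [0.4634, -0.0097, 0.031], [0.4714, -0.0969, 0.031]]
[[248.4, 315.1, 22.0, 17.0, 293.0], [289.0, 282.9, 21.0, 15.0, 241.0], [314.1, 224.9, 17.0, 11.0, 155.0], [315.5, 220.0, 6.0, 1.0, 6.0]]
[[0.4664, 0.3599, 0.031], [0.4268, 0.2288, 0.031], [0.4593, 0.0024, 0.031], [0.4642, -0.0187, 0.031]]
```

View pics/s2.png

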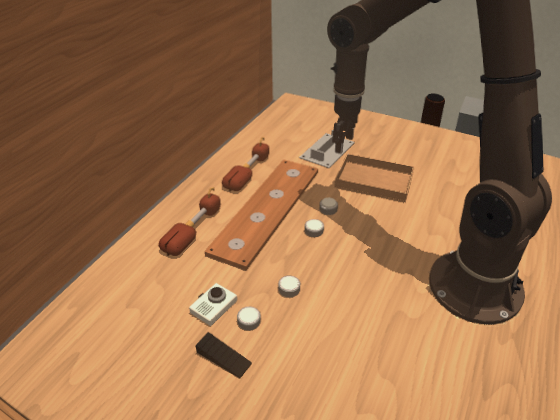

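The side view shows the gripper at about (345,140) over the scraper and lid side. The caps of A, B and C have dropped, and D at (329,205) is in shadow. I'll confirm A by brightness, then move over D and down.

Run:
```python
from h import *
a=cv2.imread('pics/t0.png');b=cv2.imread('pics/t2.png');c=cv2.imread('pics/s0.png');d=cv2.imread('pics/s2.png')
for u,v in[(141,247),(196,262),(290,247),(335,246)]:print(a[v-4:v+5,u-4:u+5].mean((0,1)).round(),b[v-4:v+5,u-4:u+5].mean((0,1)).round())
```

```text
[121. 136. 133.] [134. 150. 147.]
[126. 137. 134.] [138. 150. 147.]
[130. 136. 134.] [144. 150. 147.]
[131. 136. 134.] [ 87. 103. 113.]
```

Call:
steer_hand(segments=[{"tx": -0.0217, "ty": -0.1233, "finger_gap": 0.085}, {"ty": -0.1233, "finger_gap": 0.085}, {"ty": -0.1233, "finger_gap": 0.085}, {"finger_gap": 0.085}, {"tz": 0.1, "finger_gap": 0.085}, {"tz": 0.1, "finger_gap": 0.085}, {"tz": 0.1, "finger_gap": 0.085}, {"tz": 0.0667, "finger_gap": 0.085}, {"tz": 0.0667, "finger_gap": 0.085}, {"tz": 0.0333, "finger_gap": 0.085}, {"tz": 0.0183, "finger_gap": 0.085}, {"finger_gap": 0.085}, {"finger_gap": 0.085}])

```text
time: 15.88
position: [0.4639, -0.1184, 0.0779]
tool_rot: [3.142, 0.002, 0.001]
wrist_force: [-0.9, 0.3, -0.2]
width: 0.085
gripper_force: 0.0
```

Call:
steer_hand(segments=[{"finger_gap": 0.03}, {"finger_gap": 0.03}, {"finger_gap": 0.03}, {"finger_gap": 0.03}, {"finger_gap": 0.03}, {"finger_gap": 0.03}, {"finger_gap": 0.03}, {"finger_gap": 0.03}])

```text
time: 16.55
position: [0.464, -0.1189, 0.0787]
tool_rot: [3.141, 0.001, 0.003]
wrist_force: [-2.1, 0.2, 12.2]
width: 0.0538
gripper_force: 60.5
```

A, B and C are lit. D is held. I'll lift it and check the side and top views.

Converted, -0.03 m / 0.3 = -0.1, -0.01 m / 0.3 = -0.0333.

Call:
steer_hand(segments=[{"tz": -0.0333, "finger_gap": 0.03}, {"tz": -0.1, "finger_gap": 0.03}, {"tz": -0.1, "finger_gap": 0.03}, {"tz": -0.1, "finger_gap": 0.03}, {"finger_gap": 0.03}, {"finger_gap": 0.03}])

```text
time: 17.05
position: [0.4644, -0.119, 0.1796]
tool_rot: [3.141, 0.001, 0.007]
wrist_force: [-0.2, -0.3, -1.9]
width: 0.0539
gripper_force: 63.9
```

Run:
```python
from h import *
b=save('side','s3.png');a=save('top','t3.png')
cv2.imwrite('pics/c4.png',np.hstack([cv2.resize(b[100:240,270:410],None,fx=2.8,fy=2.8),cv2.resize(a[210:350,325:465],None,fx=2.8,fy=2.8)])[:,:,::-1])
```

```text
(no output)
```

View pics/c4.png

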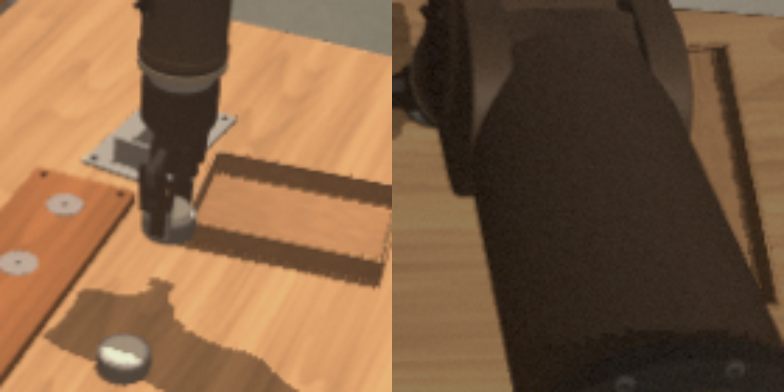

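Run:
```python
from h import *
b=cv2.imread('pics/s3.png')[:,:,::-1]
def outline(x,y,z):
    t=np.linspace(0,6.283,80);P=[]
    for zz in(z,z+.022):P.append(np.c_[x+.028*np.cos(t),y+.028*np.sin(t),0*t+zz])
    return P
im=cv2.resize(b[150:210,300:360],None,fx=9,fy=9,interpolation=cv2.INTER_CUBIC)
for x,c in((.4644,(255,0,0)),(.4544,(0,0,255))):
    for P in outline(x,-.119,.101):
        p=(w2px('side',P)-[300,150]+.5)*9;cv2.polylines(im,[p.astype(int)],True,c,1)
cv2.imwrite('pics/c5.png',im[:,:,::-1])
```

```text
(no output)
```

View pics/c5.png

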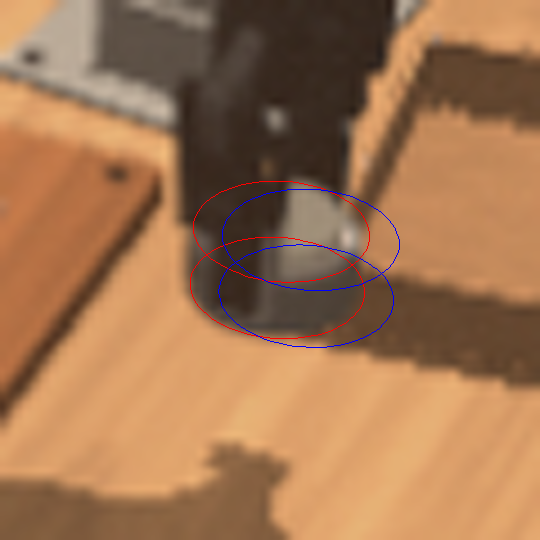

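The red outline at the TCP's x fits, so the grasp is centred. Now into the lid's middle (.385,-.319).

Converted, 0.0333 m / 0.3 = 0.111, -0.0132 m / 0.3 = -0.044.

Call:
steer_hand(segments=[{"tx": -0.044, "ty": 0.111, "finger_gap": 0.03}, {"tx": -0.044, "ty": 0.111, "finger_gap": 0.03}, {"tx": -0.044, "ty": 0.111, "finger_gap": 0.03}, {"tx": -0.044, "ty": 0.111, "finger_gap": 0.03}, {"tx": -0.044, "ty": 0.111, "finger_gap": 0.03}, {"tx": -0.044, "ty": 0.111, "finger_gap": 0.03}, {"finger_gap": 0.03}, {"finger_gap": 0.03}])

```text
time: 17.82
position: [0.3825, -0.3203, 0.176]
tool_rot: [-3.141, 0.007, 0.004]
wrist_force: [0.8, 0.8, -1.5]
width: 0.0537
gripper_force: 63.8
```

Call:
steer_hand(segments=[{"tz": 0.1, "finger_gap": 0.03}, {"tz": 0.1, "finger_gap": 0.03}, {"tz": 0.0667, "finger_gap": 0.03}, {"tz": 0.0333, "finger_gap": 0.03}, {"tz": 0.0167, "finger_gap": 0.03}, {"finger_gap": 0.03}, {"finger_gap": 0.03}])

```text
time: 18.4
position: [0.385, -0.3176, 0.0824]
tool_rot: [-3.141, -0.004, 0.0]
wrist_force: [0.4, 0.2, -1.6]
width: 0.0536
gripper_force: 69.3
```

Converted, 0.001 m / 0.3 = 0.0033.

Call:
steer_hand(segments=[{"tz": 0.0033, "finger_gap": 0.03}, {"tz": 0.0033, "finger_gap": 0.03}, {"finger_gap": 0.03}])

```text
time: 18.65
position: [0.3849, -0.3183, 0.0811]
tool_rot: [3.141, 0.002, 0.001]
wrist_force: [-2.2, 2.2, 8.1]
width: 0.0533
gripper_force: 70.3
```

Call:
steer_hand(segments=[{"finger_gap": 0.07}, {"finger_gap": 0.07}, {"finger_gap": 0.07}, {"finger_gap": 0.07}, {"tz": -0.0667, "finger_gap": 0.07}, {"tz": -0.1, "finger_gap": 0.07}, {"tz": -0.1, "finger_gap": 0.07}, {"tz": -0.1, "finger_gap": 0.085}, {"tx": 0.0433, "ty": -0.128, "finger_gap": 0.085}, {"tx": 0.0433, "ty": -0.128, "finger_gap": 0.085}, {"tx": 0.0433, "ty": -0.128, "finger_gap": 0.085}, {"tx": 0.0433, "ty": -0.128, "finger_gap": 0.085}, {"tx": 0.0433, "ty": -0.128, "finger_gap": 0.085}, {"tx": 0.0433, "ty": -0.128, "finger_gap": 0.085}, {"ty": -0.13, "finger_gap": 0.085}, {"ty": -0.13, "finger_gap": 0.085}, {"finger_gap": 0.085}, {"finger_gap": 0.085}])

```text
time: 20.15
position: [0.4622, -0.0076, 0.1904]
tool_rot: [-3.141, -0.01, -0.0]
wrist_force: [0.3, -0.6, 0.4]
width: 0.0849
gripper_force: 0.0
```

Run:
```python
from h import *
b=save('side','s4.png');a=save('top','t4.png')
cv2.imwrite('pics/c6.png',np.hstack([b,a])[:,:,::-1])
L=[(144,248),(197,263),(290,247)];q=blobs('top',a,L,16,60,.47);print(q.round(1).tolist())
S=[(249,317),(289,285),(314,227)];q=blobs('side',b,S,16,60,.62);print(q.round(1).tolist())
```

```text
[[142.4, 247.3, 20.0, 20.0, 320.0], [196.1, 262.7, 21.0, 21.0, 328.0], [nan, nan, 0.0, 0.0, 0.0]]
[[248.4, 315.2, 22.0, 18.0, 293.0], [289.0, 283.0, 21.0, 15.0, 242.0], [318.9, 223.7, 8.0, 8.0, 43.0]]
```

View pics/s4.png

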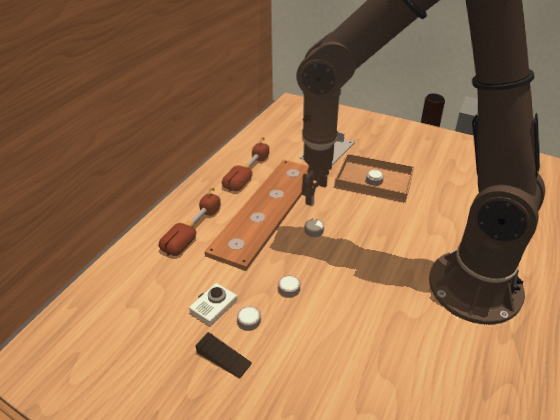

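D sits in the lid at (375,177) and the others haven't moved. Now grip C.

Converted, 0.035 m / 0.3 = 0.1167, 0.02 m / 0.3 = 0.0667.

Call:
steer_hand(segments=[{"tz": 0.1167, "finger_gap": 0.085}, {"tz": 0.0667, "finger_gap": 0.085}, {"finger_gap": 0.085}, {"finger_gap": 0.085}])

```text
time: 20.58
position: [0.4616, -0.0117, 0.1349]
tool_rot: [3.141, -0.003, -0.004]
wrist_force: [-0.1, 1.2, 1.0]
width: 0.0849
gripper_force: 0.0
```

Converted, 0.02 m / 0.3 = 0.0667, 0.01 m / 0.3 = 0.0333.

Call:
steer_hand(segments=[{"tx": 0.0033, "ty": -0.0083, "tz": 0.0667, "finger_gap": 0.085}, {"tz": 0.0667, "finger_gap": 0.085}, {"tz": 0.0333, "finger_gap": 0.085}, {"tz": 0.0233, "finger_gap": 0.085}, {"finger_gap": 0.085}, {"finger_gap": 0.085}, {"finger_gap": 0.03}, {"finger_gap": 0.03}, {"finger_gap": 0.03}, {"finger_gap": 0.03}, {"finger_gap": 0.03}, {"finger_gap": 0.03}])

```text
time: 21.58
position: [0.4637, -0.0077, 0.0795]
tool_rot: [3.141, 0.001, 0.002]
wrist_force: [-2.5, -0.3, 12.5]
width: 0.0539
gripper_force: 60.4
```

Call:
steer_hand(segments=[{"tz": -0.0167, "finger_gap": 0.03}, {"tz": -0.0333, "finger_gap": 0.03}, {"tz": -0.1, "finger_gap": 0.03}, {"tz": -0.1, "finger_gap": 0.03}, {"finger_gap": 0.03}, {"finger_gap": 0.03}])

```text
time: 22.08
position: [0.4642, -0.0076, 0.1555]
tool_rot: [-3.141, -0.001, -0.007]
wrist_force: [-0.1, 0.2, -1.9]
width: 0.0532
gripper_force: 63.7
```

```bash
python3 -c "
from h import *
print(status.state()['position'],status.state()['tool_rot'])"
```

```text
[ 0.46424446 -0.00763487  0.15546107] [-3.14148733e+00 -7.73624769e-04 -6.59923965e-03]
```

Converted, 0.03 m / 0.3 = 0.1, 0.0275 m / 0.3 = 0.0917.

Call:
steer_hand(segments=[{"tx": 0.0917, "ty": 0.049, "finger_gap": 0.03}, {"tx": 0.0917, "ty": 0.049, "finger_gap": 0.03}, {"tx": 0.0917, "ty": 0.049, "finger_gap": 0.03}, {"tx": 0.0917, "ty": 0.049, "finger_gap": 0.03}, {"tx": 0.0917, "ty": 0.049, "finger_gap": 0.03}, {"tx": 0.0917, "ty": 0.049, "finger_gap": 0.03}, {"finger_gap": 0.03}, {"finger_gap": 0.03}, {"tz": 0.1, "finger_gap": 0.03}, {"tz": 0.05, "finger_gap": 0.03}, {"finger_gap": 0.03}, {"finger_gap": 0.03}, {"finger_gap": 0.03}])

```text
time: 23.17
position: [0.6282, -0.0952, 0.1091]
tool_rot: [-3.141, -0.002, -0.0]
wrist_force: [0.2, 0.4, -0.9]
width: 0.0535
gripper_force: 65.2
```

Converted, 0.006 m / 0.3 = 0.02, 0.001 m / 0.3 = 0.0033.

Call:
steer_hand(segments=[{"tx": 0.0033, "ty": 0.0017, "tz": 0.02, "finger_gap": 0.03}, {"tz": 0.0133, "finger_gap": 0.03}, {"tz": 0.0067, "finger_gap": 0.03}, {"finger_gap": 0.03}, {"finger_gap": 0.03}])

```text
time: 23.58
position: [0.6297, -0.0963, 0.0977]
tool_rot: [3.141, 0.001, 0.002]
wrist_force: [-4.3, -0.2, 9.7]
width: 0.0534
gripper_force: 66.7
```

Call:
steer_hand(segments=[{"tz": 0.0033, "finger_gap": 0.03}, {"finger_gap": 0.03}, {"finger_gap": 0.03}])

```text
time: 23.83
position: [0.6297, -0.0963, 0.0976]
tool_rot: [3.141, 0.001, 0.003]
wrist_force: [-7.4, 0.1, 19.3]
width: 0.0533
gripper_force: 67.8
```

Converted, -0.0352 m / 0.3 = -0.1173, -0.0223 m / 0.3 = -0.0743.

Call:
steer_hand(segments=[{"tz": -0.005, "finger_gap": 0.03}, {"finger_gap": 0.085}, {"finger_gap": 0.085}, {"finger_gap": 0.085}, {"finger_gap": 0.085}, {"tz": -0.0667, "finger_gap": 0.085}, {"tz": -0.1, "finger_gap": 0.085}, {"tz": -0.1, "finger_gap": 0.085}, {"tx": -0.0743, "ty": -0.1173, "finger_gap": 0.085}, {"tx": -0.0743, "ty": -0.1173, "finger_gap": 0.085}, {"tx": -0.0743, "ty": -0.1173, "finger_gap": 0.085}, {"tx": -0.0743, "ty": -0.1173, "finger_gap": 0.085}, {"tx": -0.0743, "ty": -0.1173, "finger_gap": 0.085}, {"tx": -0.0743, "ty": -0.1173, "finger_gap": 0.085}, {"tx": -0.0743, "ty": -0.1173, "finger_gap": 0.085}, {"tx": -0.0743, "ty": -0.1173, "finger_gap": 0.085}, {"tx": -0.0743, "ty": -0.1173, "finger_gap": 0.085}, {"finger_gap": 0.085}, {"finger_gap": 0.085}])

```text
time: 25.42
position: [0.4268, 0.2231, 0.177]
tool_rot: [-3.141, -0.011, 0.0]
wrist_force: [-0.8, -1.2, 0.6]
width: 0.0847
gripper_force: 0.0
```

Run:
```python
from h import *
b=save('side','s5.png');a=save('top','t5.png')
L=[(144,248),(197,263),(323,181)];q=blobs('top',a,L,16,60,.47);print(q.round(1).tolist(),px2w('top',q[2:,:2],.042))
S=[(249,317),(289,285),(276,190)];q=blobs('side',b,S,16,60,.62);print(q.round(1).tolist(),px2w('side',q[2:,:2],.042))
im=cv2.resize(b[140:270,200:330],None,fx=4,fy=4,interpolation=cv2.INTER_CUBIC)
t=np.linspace(0,6.283,80)
for zz in(.018,.04):
    p=(w2px('side',np.c_[.6294+.028*np.cos(t),-.0957+.028*np.sin(t),0*t+zz])-[200,140]+.5)*4;cv2.polylines(im,[p.astype(int)],True,(255,0,0),1)
cv2.imwrite('pics/c7.png',im[:,:,::-1])
```

```text
[[nan, nan, 0.0, 0.0, 0.0], [208.0, 260.5, 1.0, 4.0, 4.0], [323.6, 178.1, 20.0, 20.0, 313.0]] [[ 0.62910939 -0.09662361  0.042     ]]
[[247.9, 316.2, 22.0, 18.0, 265.0], [282.0, 279.0, 3.0, 3.0, 3.0], [269.6, 187.5, 4.0, 6.0, 18.0]] [[ 0.645931   -0.08452161  0.042     ]]
```

View pics/c7.png

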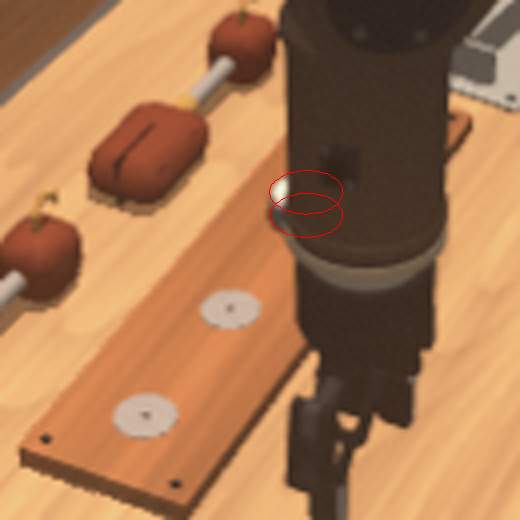

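In the same camera C's cap is within 1 mm of disc 3, with the arm hiding it in the side view. Now B.

Careful with the scale: shifts go in shares of 0.3 m and turns go in shares of pi rad. That gives: 0.03 m / 0.3 = 0.1, 0.012 m / 0.3 = 0.04.

Call:
steer_hand(segments=[{"tz": 0.1, "finger_gap": 0.085}, {"tz": 0.04, "finger_gap": 0.085}, {"finger_gap": 0.085}, {"finger_gap": 0.085}])

```text
time: 25.85
position: [0.4288, 0.2189, 0.1345]
tool_rot: [3.14, -0.003, -0.002]
wrist_force: [0.9, -0.4, -0.1]
width: 0.0853
gripper_force: 0.0
```

Run:
```python
from h import *
b=save('side','s6.png')
S=[(249,317),(289,285)];q=blobs('side',b,S,16,60,.62);print(q.round(1).tolist())
im=cv2.resize(b[240:350,190:350],None,fx=4,fy=4,interpolation=cv2.INTER_CUBIC);cv2.imwrite('pics/c8.png',im[:,:,::-1])
```

```text
[[248.2, 315.5, 23.0, 18.0, 301.0], [296.7, 280.5, 4.0, 6.0, 6.0]]
```

View pics/c8.png

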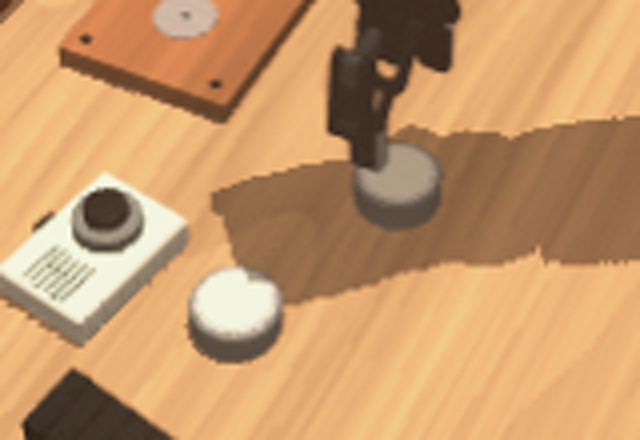

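B is still at about (289,286) and the open fingers are above it. Descend and grip.

Converted, 0.02 m / 0.3 = 0.0667, 0.01 m / 0.3 = 0.0333.

Call:
steer_hand(segments=[{"ty": -0.0033, "tz": 0.0667, "finger_gap": 0.085}, {"tz": 0.0667, "finger_gap": 0.085}, {"tz": 0.0333, "finger_gap": 0.085}, {"tz": 0.02, "finger_gap": 0.085}, {"finger_gap": 0.085}, {"finger_gap": 0.085}, {"finger_gap": 0.03}, {"finger_gap": 0.03}, {"finger_gap": 0.03}, {"finger_gap": 0.03}, {"finger_gap": 0.03}, {"finger_gap": 0.03}])

```text
time: 26.9
position: [0.4288, 0.2216, 0.0801]
tool_rot: [-3.141, -0.001, -0.002]
wrist_force: [-2.4, -0.9, 12.5]
width: 0.0534
gripper_force: 60.4
```

Call:
steer_hand(segments=[{"tz": -0.0167, "finger_gap": 0.03}, {"tz": -0.0333, "finger_gap": 0.03}, {"tz": -0.1, "finger_gap": 0.03}, {"tz": -0.1, "finger_gap": 0.03}, {"finger_gap": 0.03}, {"finger_gap": 0.03}])

```text
time: 27.4
position: [0.4293, 0.2219, 0.156]
tool_rot: [-3.14, -0.001, -0.006]
wrist_force: [0.0, 0.1, -1.6]
width: 0.0533
gripper_force: 63.5
```

Converted, 0.03 m / 0.3 = 0.1, 0.0247 m / 0.3 = 0.0823.

Call:
steer_hand(segments=[{"tx": 0.0823, "ty": 0.0803, "finger_gap": 0.03}, {"tx": 0.0823, "ty": 0.0803, "finger_gap": 0.03}, {"tx": 0.0823, "ty": 0.0803, "finger_gap": 0.03}, {"tx": 0.0823, "ty": 0.0803, "finger_gap": 0.03}, {"tx": 0.0823, "ty": 0.0803, "finger_gap": 0.03}, {"tx": 0.0823, "ty": 0.0803, "finger_gap": 0.03}, {"tx": 0.0823, "ty": 0.0803, "finger_gap": 0.03}, {"tx": 0.0823, "ty": 0.0803, "finger_gap": 0.03}, {"finger_gap": 0.03}, {"finger_gap": 0.03}, {"tz": 0.1, "finger_gap": 0.03}, {"tz": 0.05, "finger_gap": 0.03}, {"finger_gap": 0.03}, {"finger_gap": 0.03}, {"finger_gap": 0.03}])

```text
time: 28.65
position: [0.626, 0.0296, 0.1095]
tool_rot: [-3.141, -0.003, -0.0]
wrist_force: [-0.7, 0.1, -1.9]
width: 0.0533
gripper_force: 63.6
```

Converted, 0.006 m / 0.3 = 0.02, 0.004 m / 0.3 = 0.0133.

Call:
steer_hand(segments=[{"tx": 0.0017, "ty": 0.0017, "tz": 0.02, "finger_gap": 0.03}, {"tz": 0.0133, "finger_gap": 0.03}, {"tz": 0.005, "finger_gap": 0.03}, {"finger_gap": 0.03}, {"finger_gap": 0.03}])

```text
time: 29.07
position: [0.6269, 0.0283, 0.0982]
tool_rot: [3.142, 0.001, 0.002]
wrist_force: [-1.7, -0.8, 5.7]
width: 0.0532
gripper_force: 64.4
```

Converted, -0.036 m / 0.3 = -0.12, -0.03 m / 0.3 = -0.1.

Call:
steer_hand(segments=[{"finger_gap": 0.085}, {"finger_gap": 0.085}, {"finger_gap": 0.085}, {"finger_gap": 0.085}, {"tz": -0.0667, "finger_gap": 0.085}, {"tz": -0.1, "finger_gap": 0.085}, {"tz": -0.1, "finger_gap": 0.085}, {"tx": -0.058, "ty": -0.12, "finger_gap": 0.085}, {"tx": -0.058, "ty": -0.12, "finger_gap": 0.085}, {"tx": -0.058, "ty": -0.12, "finger_gap": 0.085}, {"tx": -0.058, "ty": -0.12, "finger_gap": 0.085}, {"tx": -0.058, "ty": -0.12, "finger_gap": 0.085}, {"tx": -0.058, "ty": -0.12, "finger_gap": 0.085}, {"tx": -0.058, "ty": -0.12, "finger_gap": 0.085}, {"tx": -0.058, "ty": -0.12, "finger_gap": 0.085}, {"tx": -0.058, "ty": -0.12, "finger_gap": 0.085}, {"finger_gap": 0.085}, {"tz": 0.1, "finger_gap": 0.085}, {"finger_gap": 0.085}, {"finger_gap": 0.085}])

```text
time: 30.73
position: [0.4692, 0.351, 0.1463]
tool_rot: [3.139, 0.001, -0.004]
wrist_force: [0.9, 0.5, 0.2]
width: 0.0849
gripper_force: 0.0
```

Run:
```python
from h import *
b=save('side','s7.png');a=save('top','t7.png')
q=blobs('top',a,[(144,248),(273,180),(323,178)],16,60,.47);print(q.round(1).tolist(),px2w('top',q[1:,:2],.042))
q=blobs('side',b,[(249,317),(257,214),(276,190)],16,60,.62);print(q.round(1).tolist(),px2w('side',q[1:,:2],.042))
```

```text
[[nan, nan, 0.0, 0.0, 0.0], [273.2, 179.7, 21.0, 20.0, 309.0], [323.6, 178.1, 20.0, 19.0, 305.0]] [[ 0.62814082  0.02758506  0.042     ]
 [ 0.62917768 -0.09665066  0.042     ]]
[[253.9, 309.6, 9.0, 6.0, 12.0], [263.8, 211.0, 3.0, 7.0, 15.0], [276.3, 188.1, 16.0, 11.0, 128.0]] [[ 0.60785784  0.02305566  0.042     ]
 [ 0.62618911 -0.09071649  0.042     ]]
```

Run:
```python
from h import *
b=cv2.imread('pics/s7.png');cv2.imwrite('pics/c9.png',cv2.resize(b[150:350,170:370],None,fx=3,fy=3,interpolation=cv2.INTER_CUBIC))
```

```text
(no output)
```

View pics/c9.png

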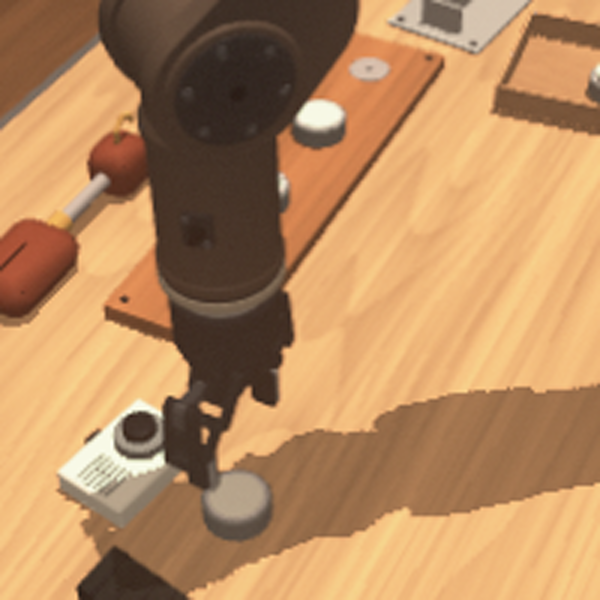

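C is on disc 3 and A is unmoved at about (249,315). Descend and grip A.

Converted, 0.02 m / 0.3 = 0.0667, 0.015 m / 0.3 = 0.05.

Call:
steer_hand(segments=[{"tx": 0.0033, "ty": -0.005, "tz": 0.0667, "finger_gap": 0.085}, {"tz": 0.0667, "finger_gap": 0.085}, {"tz": 0.05, "finger_gap": 0.085}, {"tz": 0.0267, "finger_gap": 0.085}, {"tz": 0.015, "finger_gap": 0.085}, {"finger_gap": 0.085}, {"finger_gap": 0.085}, {"finger_gap": 0.03}, {"finger_gap": 0.03}, {"finger_gap": 0.03}, {"finger_gap": 0.03}, {"finger_gap": 0.03}, {"finger_gap": 0.03}])

```text
time: 31.92
position: [0.4712, 0.3539, 0.0811]
tool_rot: [-3.141, -0.001, -0.002]
wrist_force: [-0.6, -0.5, 8.7]
width: 0.0538
gripper_force: 61.2
```

Call:
steer_hand(segments=[{"tz": -0.0167, "finger_gap": 0.03}, {"tz": -0.0333, "finger_gap": 0.03}, {"tz": -0.1, "finger_gap": 0.03}, {"tz": -0.1167, "finger_gap": 0.03}, {"finger_gap": 0.03}, {"finger_gap": 0.03}])

```text
time: 32.42
position: [0.4718, 0.3546, 0.1627]
tool_rot: [-3.138, -0.001, -0.006]
wrist_force: [-0.4, -0.1, -2.8]
width: 0.0536
gripper_force: 63.6
```

Converted, 0.03 m / 0.3 = 0.1, 0.0251 m / 0.3 = 0.0837.

Call:
steer_hand(segments=[{"tx": 0.0637, "ty": 0.0837, "finger_gap": 0.03}, {"tx": 0.0637, "ty": 0.0837, "finger_gap": 0.03}, {"tx": 0.0637, "ty": 0.0837, "finger_gap": 0.03}, {"tx": 0.0637, "ty": 0.0837, "finger_gap": 0.03}, {"tx": 0.0637, "ty": 0.0837, "finger_gap": 0.03}, {"tx": 0.0637, "ty": 0.0837, "finger_gap": 0.03}, {"tx": 0.0637, "ty": 0.0837, "finger_gap": 0.03}, {"tx": 0.0637, "ty": 0.0837, "finger_gap": 0.03}, {"finger_gap": 0.03}, {"finger_gap": 0.03}, {"tz": 0.1, "finger_gap": 0.03}, {"tz": 0.0667, "finger_gap": 0.03}, {"finger_gap": 0.03}, {"finger_gap": 0.03}, {"finger_gap": 0.03}])

```text
time: 33.67
position: [0.6236, 0.1539, 0.1106]
tool_rot: [-3.141, -0.003, -0.0]
wrist_force: [0.4, -0.2, -0.4]
width: 0.0535
gripper_force: 63.5
```

Converted, 0.006 m / 0.3 = 0.02, 0.003 m / 0.3 = 0.01.

Call:
steer_hand(segments=[{"tx": 0.0033, "tz": 0.02, "finger_gap": 0.03}, {"tz": 0.01, "finger_gap": 0.03}, {"tz": 0.005, "finger_gap": 0.03}, {"finger_gap": 0.03}, {"finger_gap": 0.03}])

```text
time: 34.08
position: [0.6248, 0.1529, 0.0995]
tool_rot: [-3.142, -0.001, -0.0]
wrist_force: [-0.1, -0.5, -0.2]
width: 0.0536
gripper_force: 63.6
```

Call:
steer_hand(segments=[{"tz": 0.0033, "finger_gap": 0.03}, {"finger_gap": 0.03}])

```text
time: 34.25
position: [0.6249, 0.153, 0.0992]
tool_rot: [-3.142, -0.001, -0.001]
wrist_force: [-1.7, -1.1, 5.2]
width: 0.0533
gripper_force: 64.3
```

Converted, -0.031 m / 0.3 = -0.1033, -0.01 m / 0.3 = -0.0333.

Call:
steer_hand(segments=[{"finger_gap": 0.085}, {"finger_gap": 0.085}, {"finger_gap": 0.085}, {"finger_gap": 0.085}, {"tz": -0.0667, "finger_gap": 0.085}, {"tz": -0.1, "finger_gap": 0.085}, {"tz": -0.1, "finger_gap": 0.085}, {"tx": -0.0333, "ty": -0.1033, "finger_gap": 0}, {"tx": -0.0333, "ty": -0.1033, "finger_gap": 0}, {"tx": -0.0333, "ty": -0.1033, "finger_gap": 0}, {"tx": -0.0333, "ty": -0.1033, "finger_gap": 0}, {"tx": -0.0333, "ty": -0.1033, "finger_gap": 0}, {"tx": -0.0333, "ty": -0.1033, "finger_gap": 0}, {"finger_gap": 0}, {"finger_gap": 0}, {"finger_gap": 0}])

```text
time: 35.58
position: [0.5646, 0.3386, 0.1781]
tool_rot: [3.141, 0.002, -0.0]
wrist_force: [1.1, -0.4, 1.1]
width: -0.0004
gripper_force: 0.0
```

Run:
```python
from h import *
b=save('side','s8.png');a=save('top','t8.png')
q=blobs('top',a,[(223,181),(273,180),(323,178)],16,60,.47);print(q.round(1).tolist(),px2w('top',q[:,:2],.042))
```

```text
[[222.5, 182.6, 20.0, 20.0, 320.0], [273.0, 179.6, 21.0, 20.0, 327.0], [323.6, 178.0, 20.0, 21.0, 320.0]] [[ 0.62413723  0.15220807  0.042     ]
 [ 0.62832361  0.02795146  0.042     ]
 [ 0.62929074 -0.09648994  0.042     ]]
```

View pics/t8.png

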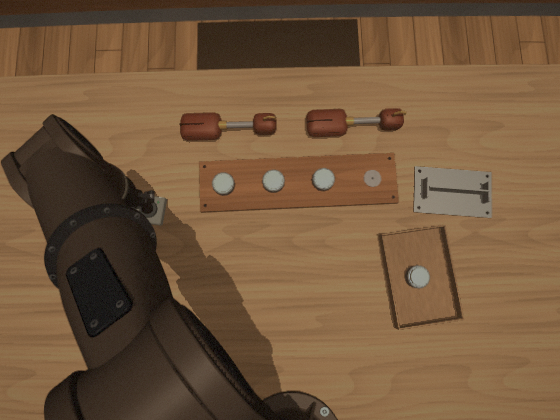

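The three lights sit on discs 1–3 at (223,183), (273,180) and (324,178), each within about 2 mm of the disc centre, and the failed one is in the lid at (418,277). Now press the button.

Converted, 0.03 m / 0.3 = 0.1, 0.02 m / 0.3 = 0.0667.

Call:
steer_hand(segments=[{"tz": 0.1, "finger_gap": 0}, {"tz": 0.0667, "finger_gap": 0}, {"finger_gap": 0}, {"tz": 0.0133, "finger_gap": 0}, {"tz": 0.01, "finger_gap": 0}, {"finger_gap": 0}, {"finger_gap": 0}])

```text
time: 36.27
position: [0.5651, 0.339, 0.1224]
tool_rot: [-3.141, -0.001, -0.002]
wrist_force: [-0.8, -0.1, 0.4]
width: 0.0001
gripper_force: 0.0
```

Call:
steer_hand(segments=[{"tz": 0.01, "finger_gap": 0}, {"tz": 0.0067, "finger_gap": 0}, {"tz": 0.0067, "finger_gap": 0}, {"finger_gap": 0}, {"finger_gap": 0}])

```text
time: 36.68
position: [0.565, 0.3393, 0.1148]
tool_rot: [-3.141, -0.001, -0.002]
wrist_force: [1.0, 1.0, 2.7]
width: -0.0001
gripper_force: 1.6
```

Call:
steer_hand(segments=[{"tz": 0.0033, "finger_gap": 0}, {"finger_gap": 0}, {"finger_gap": 0}])

```text
time: 36.93
position: [0.565, 0.3392, 0.1137]
tool_rot: [-3.141, -0.001, -0.002]
wrist_force: [2.7, 1.6, 4.4]
width: -0.0
gripper_force: 1.9
```

Converted, 0.001 m / 0.3 = 0.0033.

Call:
steer_hand(segments=[{"tz": 0.0033, "finger_gap": 0}, {"tz": 0.0033, "finger_gap": 0}, {"finger_gap": 0}, {"finger_gap": 0}])

```text
time: 37.27
position: [0.565, 0.3393, 0.1126]
tool_rot: [-3.141, -0.001, -0.002]
wrist_force: [-0.3, -0.7, 14.0]
width: -0.0001
gripper_force: 6.8
```

Call:
steer_hand(segments=[{"tz": 0.0023, "finger_gap": 0}, {"finger_gap": 0}, {"finger_gap": 0}])

```text
time: 37.52
position: [0.565, 0.3392, 0.1125]
tool_rot: [-3.141, -0.001, -0.003]
wrist_force: [-1.8, -1.1, 18.8]
width: 0.0
gripper_force: 9.5
```

Bottomed at .1125, as expected. Lift clear, check the scene once more, and hand in.

Converted, -0.03 m / 0.3 = -0.1, -0.02 m / 0.3 = -0.0667.

Call:
steer_hand(segments=[{"tz": -0.0333, "finger_gap": 0}, {"tz": -0.1, "finger_gap": 0}, {"tz": -0.1, "finger_gap": 0}, {"tz": -0.1, "finger_gap": 0}, {"tx": -0.0667, "finger_gap": 0}, {"tx": -0.1, "finger_gap": 0}, {"tx": -0.1, "finger_gap": 0}, {"tx": -0.1, "finger_gap": 0}, {"finger_gap": 0}, {"finger_gap": 0}, {"finger_gap": 0}, {"finger_gap": 0}])

```text
time: 38.52
position: [0.4555, 0.3383, 0.2104]
tool_rot: [3.141, -0.001, -0.0]
wrist_force: [1.0, 0.4, 0.2]
width: 0.0
gripper_force: 0.0
```

Run:
```python
from h import *
a=save('top','t9.png')
q=blobs('top',a,[(223,181),(273,180),(323,178),(418,277)],16,60,.45);print(q.round(1).tolist(),px2w('top',q[:3,:2],.042))
z=cv2.imread('pics/t0.png')[:,:,::-1]
for n,(x0,y0,x1,y1) in dict(trees=(170,95,415,150),scraper=(410,160,500,225)).items(): print(n,np.abs(a[y0:y1,x0:x1].astype(int)-z[y0:y1,x0:x1]).mean())
```

```text
[[222.6, 182.6, 20.0, 20.0, 317.0], [273.1, 179.7, 21.0, 20.0, 317.0], [326.8, 169.3, 21.0, 17.0, 289.0], [419.4, 276.4, 20.0, 21.0, 309.0]] [[ 0.62403593  0.1521724   0.042     ]
 [ 0.62807901  0.02779171  0.042     ]
 [ 0.65114281 -0.10546347  0.042     ]]
trees 7.367990105132963
scraper 8.076581196581197
```

C has been knocked off disc 3. I'll re-measure it, mend it, and press the button again afterwards.

Converted, 0.03 m / 0.3 = 0.1.

Call:
steer_hand(segments=[{"ty": 0.1, "finger_gap": 0.085}, {"ty": 0.1, "finger_gap": 0.085}, {"ty": 0.1, "finger_gap": 0.085}, {"finger_gap": 0.085}, {"finger_gap": 0.085}])

```text
time: 38.98
position: [0.4557, 0.2467, 0.2105]
tool_rot: [3.141, -0.006, -0.0]
wrist_force: [-0.6, 0.7, 1.0]
width: 0.0603
gripper_force: 0.0
```

Run:
```python
from h import *
a=save('top','t10.png');b=save('side','s10.png')
q=blobs('top',a,[(223,181),(273,180),(326,169)],18,60,.45);print(q.round(1).tolist(),px2w('top',q[:3,:2],.042))
g=w2px('side',[[.653,-.105,.042]])[0];q=blobs('side',b,[g],16,60,.62);print(g,q.round(1),px2w('side',q[:,:2],.042))
c=np.hstack([cv2.resize(a[130:230,270:400],None,fx=3,fy=3,interpolation=cv2.INTER_CUBIC),cv2.resize(b[130:230,230:360],None,fx=3,fy=3,interpolation=cv2.INTER_CUBIC)])
cv2.imwrite('pics/c11.png',c[:,:,::-1])
```

```text
[[222.5, 182.5, 21.0, 20.0, 325.0], [273.1, 179.7, 21.0, 20.0, 332.0], [326.9, 168.6, 21.0, 20.0, 326.0]] [[ 0.62433167  0.152319    0.042     ]
 [ 0.62823712  0.02779156  0.042     ]
 [ 0.65297091 -0.10566536  0.042     ]]
[270.68925529 183.36659954] [[nan nan  0.  0.  0.]] [[nan nan nan]]
```

View pics/c11.png

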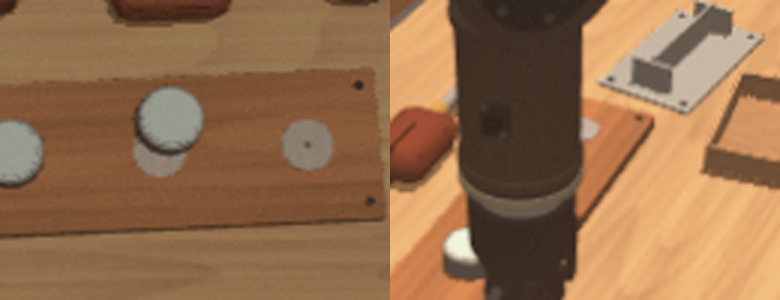

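C is flat on the board about 24 mm off, with its centre at (.653,-.106) in the top view. Relative to its old measurement, the TCP target is (.6535,-.1053).

Converted, 0.0352 m / 0.3 = 0.1173, 0.0198 m / 0.3 = 0.066.

Call:
steer_hand(segments=[{"tx": 0.066, "ty": 0.1173, "finger_gap": 0.085}, {"tx": 0.066, "ty": 0.1173, "finger_gap": 0.085}, {"tx": 0.066, "ty": 0.1173, "finger_gap": 0.085}, {"tx": 0.066, "ty": 0.1173, "finger_gap": 0.085}, {"tx": 0.066, "ty": 0.1173, "finger_gap": 0.085}, {"tx": 0.066, "ty": 0.1173, "finger_gap": 0.085}, {"tx": 0.066, "ty": 0.1173, "finger_gap": 0.085}, {"tx": 0.066, "ty": 0.1173, "finger_gap": 0.085}, {"tx": 0.066, "ty": 0.1173, "finger_gap": 0.085}, {"tx": 0.066, "ty": 0.1173, "finger_gap": 0.085}, {"finger_gap": 0.085}, {"tz": 0.1, "finger_gap": 0.085}, {"tz": 0.1, "finger_gap": 0.085}, {"finger_gap": 0.085}, {"finger_gap": 0.085}, {"finger_gap": 0.085}])

```text
time: 40.42
position: [0.6539, -0.102, 0.1518]
tool_rot: [-3.141, -0.003, -0.002]
wrist_force: [-0.8, 0.3, 0.3]
width: 0.0849
gripper_force: 0.0
```

Converted, 0.02 m / 0.3 = 0.0667, 0.01 m / 0.3 = 0.0333.

Call:
steer_hand(segments=[{"ty": 0.005, "tz": 0.0667, "finger_gap": 0.085}, {"tz": 0.0667, "finger_gap": 0.085}, {"tz": 0.0333, "finger_gap": 0.085}, {"tz": 0.01, "finger_gap": 0.085}, {"finger_gap": 0.085}, {"finger_gap": 0.085}])

```text
time: 40.92
position: [0.6537, -0.1044, 0.0991]
tool_rot: [3.141, 0.001, 0.003]
wrist_force: [-0.2, 0.2, 0.9]
width: 0.0847
gripper_force: 0.0
```

Call:
steer_hand(segments=[{"finger_gap": 0.03}, {"finger_gap": 0.03}, {"finger_gap": 0.03}, {"finger_gap": 0.03}, {"finger_gap": 0.03}, {"finger_gap": 0.03}, {"finger_gap": 0.03}])

```text
time: 41.5
position: [0.6536, -0.1046, 0.0992]
tool_rot: [3.141, 0.001, 0.003]
wrist_force: [-1.0, 0.7, 8.6]
width: 0.0535
gripper_force: 61.6
```

Call:
steer_hand(segments=[{"tz": -0.0167, "finger_gap": 0.03}, {"tz": -0.0333, "finger_gap": 0.03}, {"finger_gap": 0.03}, {"finger_gap": 0.03}, {"finger_gap": 0.03}])

```text
time: 41.92
position: [0.6529, -0.1046, 0.1128]
tool_rot: [3.142, 0.001, 0.0]
wrist_force: [-0.5, -0.3, -1.6]
width: 0.0533
gripper_force: 63.1
```

Held. Move to disc 3 at (.6297,-.0960).

Converted, -0.012 m / 0.3 = -0.04, -0.0115 m / 0.3 = -0.0383.

Call:
steer_hand(segments=[{"tx": -0.04, "ty": -0.015, "finger_gap": 0.03}, {"tx": -0.0383, "ty": -0.015, "finger_gap": 0.03}, {"finger_gap": 0.03}, {"finger_gap": 0.03}, {"finger_gap": 0.03}, {"tz": 0.0233, "finger_gap": 0.03}, {"tz": 0.0133, "finger_gap": 0.03}, {"finger_gap": 0.03}, {"finger_gap": 0.03}])

```text
time: 42.67
position: [0.6292, -0.0956, 0.1009]
tool_rot: [-3.142, -0.001, 0.002]
wrist_force: [-0.1, 0.3, -1.6]
width: 0.0532
gripper_force: 63.1
```

Converted, 0.001 m / 0.3 = 0.0033.

Call:
steer_hand(segments=[{"tz": 0.0033, "finger_gap": 0.03}, {"tz": 0.0033, "finger_gap": 0.03}, {"finger_gap": 0.03}, {"finger_gap": 0.03}])

```text
time: 43.0
position: [0.6294, -0.0956, 0.0997]
tool_rot: [3.142, 0.001, 0.0]
wrist_force: [-0.3, -0.6, -0.9]
width: 0.0536
gripper_force: 63.1
```

Call:
steer_hand(segments=[{"finger_gap": 0.085}, {"finger_gap": 0.085}, {"finger_gap": 0.085}, {"finger_gap": 0.085}, {"tz": -0.0667, "finger_gap": 0.085}, {"tz": -0.1, "finger_gap": 0.085}, {"tz": -0.1, "finger_gap": 0.085}, {"tx": -0.018, "ty": -0.1207, "finger_gap": 0.085}, {"tx": -0.018, "ty": -0.1207, "finger_gap": 0.085}, {"tx": -0.018, "ty": -0.1207, "finger_gap": 0.085}, {"tx": -0.018, "ty": -0.1207, "finger_gap": 0.085}, {"tx": -0.018, "ty": -0.1207, "finger_gap": 0}, {"tx": -0.018, "ty": -0.1207, "finger_gap": 0}, {"tx": -0.018, "ty": -0.1207, "finger_gap": 0}, {"tx": -0.018, "ty": -0.1207, "finger_gap": 0}, {"tx": -0.018, "ty": -0.1207, "finger_gap": 0}, {"tx": -0.018, "ty": -0.1207, "finger_gap": 0}, {"tx": -0.018, "ty": -0.1207, "finger_gap": 0}, {"tx": -0.018, "ty": -0.1207, "finger_gap": 0}, {"finger_gap": 0}])

```text
time: 44.67
position: [0.5604, 0.3488, 0.1801]
tool_rot: [-3.135, -0.017, 0.002]
wrist_force: [-2.4, 0.6, 0.5]
width: -0.0001
gripper_force: 0.0
```

Call:
steer_hand(segments=[{"finger_gap": 0}, {"finger_gap": 0}])

```text
time: 44.83
position: [0.5643, 0.3384, 0.1795]
tool_rot: [3.141, 0.002, 0.0]
wrist_force: [0.4, -0.6, 0.2]
width: -0.0001
gripper_force: 0.0
```

Run:
```python
from h import *
a=save('top','t12.png')
q=blobs('top',a,[(223,181),(273,180),(323,178),(418,277)],16,60,.45);print(q.round(1).tolist(),px2w('top',q[:3,:2],.042))
```

```text
[[222.6, 182.5, 22.0, 20.0, 327.0], [273.0, 179.7, 21.0, 20.0, 332.0], [323.3, 178.3, 21.0, 20.0, 332.0], [419.0, 276.3, 22.0, 22.0, 339.0]] [[ 0.62428162  0.15218361  0.042     ]
 [ 0.62818168  0.02800028  0.042     ]
 [ 0.62859683 -0.09570449  0.042     ]]
```

C is back, within about 1.5 mm of the disc centre. Press the button again: .1795 to .1125.

Converted, 0.03 m / 0.3 = 0.1, 0.02 m / 0.3 = 0.0667.

Call:
steer_hand(segments=[{"tz": 0.1, "finger_gap": 0}, {"tz": 0.0667, "finger_gap": 0}, {"finger_gap": 0}, {"tz": 0.0167, "finger_gap": 0}, {"tz": 0.0133, "finger_gap": 0}, {"tz": 0.01, "finger_gap": 0}, {"tz": 0.0067, "finger_gap": 0}, {"tz": 0.0067, "finger_gap": 0}, {"finger_gap": 0}, {"finger_gap": 0}])

```text
time: 45.72
position: [0.565, 0.3387, 0.1144]
tool_rot: [-3.141, -0.0, -0.002]
wrist_force: [1.4, -1.5, 5.1]
width: 0.0001
gripper_force: 1.7
```

Call:
steer_hand(segments=[{"tz": 0.0033, "finger_gap": 0}, {"tz": 0.0033, "finger_gap": 0}, {"finger_gap": 0}, {"finger_gap": 0}])

```text
time: 46.05
position: [0.565, 0.3387, 0.1127]
tool_rot: [-3.141, -0.0, -0.003]
wrist_force: [0.1, -3.4, 10.3]
width: 0.0001
gripper_force: 5.1
```

Converted, 0.001 m / 0.3 = 0.0033.

Call:
steer_hand(segments=[{"tz": 0.0033, "finger_gap": 0}, {"finger_gap": 0}, {"finger_gap": 0}])

```text
time: 46.3
position: [0.565, 0.3388, 0.1125]
tool_rot: [-3.141, -0.001, -0.003]
wrist_force: [-1.8, -5.2, 17.8]
width: -0.0001
gripper_force: 9.0
```

Call:
steer_hand(segments=[{"tz": -0.0333, "finger_gap": 0}, {"tz": -0.1, "finger_gap": 0}, {"tz": -0.1, "finger_gap": 0}, {"tz": -0.1, "finger_gap": 0}, {"tx": -0.0667, "finger_gap": 0}, {"tx": -0.1, "finger_gap": 0}, {"tx": -0.1, "finger_gap": 0}, {"finger_gap": 0}, {"finger_gap": 0}, {"finger_gap": 0}, {"finger_gap": 0}])

```text
time: 47.22
position: [0.4851, 0.3386, 0.2106]
tool_rot: [3.142, -0.0, 0.001]
wrist_force: [0.3, 0.7, -0.6]
width: 0.0004
gripper_force: 0.0
```

Run:
```python
from h import *
a=save('top','t13.png');z=cv2.imread('pics/t0.png')[:,:,::-1]
q=blobs('top',a,[(223,181),(273,180),(323,178),(418,277)],16,60,.45);print(q.round(1).tolist(),px2w('top',q[:3,:2],.042))
for x,y in [(222,182),(273,180),(323,178),(419,276)]: print(a[y-4:y+5,x-4:x+5].mean((0,1)).round())
def mk(i,x0,y0,x1,y1):
    h=cv2.cvtColor(i[y0:y1,x0:x1].copy(),cv2.COLOR_RGB2HSV); return (h[...,0]<8)&(h[...,1]>120)|(h[...,0]>172)
for b in((170,100,290,145),(295,100,415,145)):print([np.argwhere(mk(i,*b)).mean(0).round(2) for i in(z,a)])
```

```text
[[222.6, 182.6, 20.0, 20.0, 317.0], [273.1, 179.8, 21.0, 20.0, 318.0], [323.4, 178.2, 20.0, 19.0, 311.0], [419.4, 276.3, 20.0, 22.0, 314.0]] [[ 0.62403593  0.1521724   0.042     ]
 [ 0.6278963   0.02785852  0.042     ]
 [ 0.6287085  -0.09604563  0.042     ]]
[145. 147. 134.]
[145. 147. 137.]
[145. 147. 137.]
[143. 146. 137.]
[array([23.83, 38.19]), array([24.14, 40.06])]
[array([20.34, 57.82]), array([18.98, 56.33])]
```

```bash
python3 -c "
from rig import bot, eyes, status
print(bot.job_done())"
```

```text
the job is handed in; nothing more can be done
None
```

I handed the job in at about 47 s: the three sound lights are on discs 1–3, each within about 2 mm of centre, and the one failed light is in the lid; the hand-in returned no verdict. One sound light was knocked off its disc, so I put it back and then pressed the pairing button fully down a second time.

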